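Park and lock the coasting tube rotator

TASK

The sample disc of the sloping tube rotator is still coasting after switch-off. Slow it by touch so that it comes to rest, untouched, with its one big round opening centred over the key slot in the deck beneath; then take the lock key from its stand, push it through the opening fully down into the slot, turn it clockwise to its stop (on) and leave it there. Leave the wash bottle, jar, beaker, marker and tape roll where they stand.

Things in the scene. Friction and masses are not known exactly. Their poses are not given: they have to be found in the camera images.
- rotator: Tube rotator, fixed: white casing 250 mm wide with a sloping top. Origin: centre of its underside on the bench; z up, x level from its low side (away from the robot) to its high side (towards the robot). The top slopes 30 degrees: its normal is (-sin 30, 0, cos 30) in this frame, so a tool square to it leans 30 degrees from vertical. The deck lies 14 mm below the disc's upper face.
- disc: Flat aluminium disc, 240 mm diameter, 8 mm thick. Origin: centre of its upper face; z is its axis (the slope's normal), x points to the opening and turns with it. Hub 40 mm wide, 12 mm high; the ring from radius 98 to 120 mm is whole. It starts turning counter-clockwise seen from above at 1.4 to 2.6 rad/s and loses only about 4% of that a second; a few N on the face stop it in about 0.1 s and it stays put.
- opening (a point): Centre of the single round opening in the disc, 52 mm diameter, 72 mm from the disc's centre, at the level of the upper face; it goes right through. Turns with the disc.
- slot_mouth (a point): Centre of the key slot's mouth, in the brass barrel in the deck under the disc, 72 mm down the slope from the disc's axis and 14 mm below the disc's upper face. z: the slope's normal, out of the slot; x lies along the slot's length and turns with the barrel (at off it runs straight up the slope). Slot 28 mm long, 11 mm wide, 36 mm deep, 2 mm chamfer.
- lock_barrel (a joint): Turn of the key barrel, rad: 0 off (as at the start), grows clockwise seen square to the deck, stop at 1.05 (on). Stiff: it takes about 0.03 N m and stays where it is left. The key has about 0.17 rad of play in the slot before the barrel follows.
- key_grip (a point): Lock key, centre of its black handle (60 mm along x, 16 mm thick along y, 44 mm high along z). Below it a flat steel blade, 24 mm along x, 7 mm along y, 58 mm long, points along -z; the tip is 80 mm below this point. 0.12 kg. It starts upright in its stand, handle resting on the stand. Fully in the barrel, the handle stands 8 mm clear of the disc.
- key_tip (a point): Centre of the end of the key's blade.
- key_stand: Grey block holding the key, 80 x 70 mm and 66 mm high, fixed. Origin: centre of its underside. Its slot is 27 x 10 mm (long along x), open upward.
- wash_bottle: White wash bottle with a bent spout, 66 mm diameter, 205 mm high; stands beyond the key stand (a like one stands out of the way at the far right). Origin: centre of its underside, z its upright axis.
- tape_roll: Grey roll of tape, 76 mm diameter, 22 mm high, lying flat on the robot's side of the key stand. Origin: centre of its underside.
- marker: Black marker pen, 130 mm long, 14 mm thick, lying just beyond the rotator's low side. Origin: centre of its underside, x along it.
- jar: Amber glass jar with white cap, 64 mm diameter, 75 mm high, beyond the rotator and the marker. Origin: centre of its underside, z its upright axis.
- beaker: Glass beaker, 66 mm diameter, 85 mm high, in the middle of the bench, farther out. Origin: centre of its underside, z its upright axis.

How it is judged:
By the outcome, as a careful person would: the job done as asked, in the order asked, and still so for the second after the job is handed in, with the robot touching nothing.
It also fails if it takes over 72 s, if anything falls off the work surface, if the arm or the gripper's body presses on something with over 40 N, if the wrist force passes 120 N, or if a joint passes its speed limit or range.

ROBOT

A 6-joint arm with a two-finger parallel gripper is mounted at the origin on the work surface. World frame = base frame: x ahead of the robot, y to its left, z up, the work surface at z = 0. Lengths are in m, angles in rad, forces in N, time in s.
With the tool pointing down it reaches from about 0.3 to 0.85 m from the base axis. Payload 4.2 kg.
Tool frame: the origin (TCP) lies at the very end of the fingers, on their centre line; the grasp point (between the pads) lies 19 mm behind it; z points along the fingers, y is the line along which they close (so a half turn about z gives the same grasp; the last joint's range is limited). The gripper opens to 91 mm and grips with 3 to 60 N. Pads are 32 mm wide; open, the fingers measure 118 mm over their backs; the gripper's body (76 mm by 178 mm) begins 60 mm behind the grasp point.
Start: joints at [1.148, 0.32, 1.565, -0, 1.257, -0.02], TCP at [0.225, 0.529, 0.214] pointing down, gripper open.
Joint ranges: [-3.11, 3.11], [-0.84, 2.01], [0.21, 2.61], [-1.34, 4.49], [0.05, 2.63], [-2.56, 2.56]. Speed limits (rad/s): [2.57, 2.57, 3.14, 3.14, 3.14, 3.14].

INTERFACE

Orientations are given as a rotation vector (axis times angle).
In Python, from plant import ctrl gives the robot as it stands. The module is installed in compiled form; this text tells all that it offers.
- The arm moves only by the tool send_rows, never from a script. Its argument "moves" is a list of rows, each an object with "slide": the shift along the tool's x, y, z normalised to -1 to 1, where 1 is 200 mm, a list of three; "delta_rot": the turn, a rotation vector about the tool's x, y, z normalised to -1 to 1, where 1 is 90 degrees, a list of three. A call has 1 to 10 rows; each row shifts and turns the commanded pose from where the row before left it, along the tool's axes as they then stand; what a row does not reach is not made up. A row lasts 1/8 s, in which the tool goes at most 62.5 mm and 10.7 degrees, less where a joint would pass 70% of its speed; a pose out of reach is approached as far as the arm can. A call with a number of a shift or a turn outside -1 to 1 is refused whole. A call with a gripper value outside its range is refused whole. "jaw" is the opening, from 0 (shut) to 1 (fully open), set as the call begins (left out, the last holds). The fingers move at their own pace and stop on an object; "newtons" is the grip in N (left out, the last holds). Time passes only in rows, so rows that do not move let the fingers close. It gives the time, the measured TCP pose, the force, the opening and the grip force at its end, in the units of the state.
- ctrl.get_obs(): the state, without advancing time (a new reading comes with each control period).
- ctrl.snapshot(name): name is "scene" or "top" or "wrist"; returns the picture (384x512x3 uint8, blue, green, red); there is no depth.
- ctrl.camera_info(name): a dict with "K" (3x3 intrinsics, pixels), "xyz" and "attitude" of the camera in the world; the wrist camera has in their place "hand_eye" (4x4, takes a point from camera to tool coordinates, whose origin is the TCP and whose axes are the flange's). Camera axes: x right, y down, z forward; pixel columns grow to the right and rows downward; lengths in m; the calibration is good to about 2 mm. A picture is of the moment at which its call begins: read the wrist's pose just before it. camera_info takes no time and is no camera call.
- ctrl.close_job(): hands the job in; it is judged then, once.
The state is a dict: "time": time; "qpos": joint angles; "qvel": joint speeds; "tau": joint torques, N m; "eef_pos": TCP position; "orientation": TCP orientation; "force": force on the tool from outside, world axes, zero at the start; "wrist_torque": the same for the moment, N m; "width": finger opening in m; "gripper_force": force on a finger pad.
Only numpy, scipy, OpenCV 4.12 (cv2) and the standard library are available. Lean on these libraries where they do the work, as an engineer would, in place of code of your own. Each camera call takes 0.05 s, during which the arm holds its last target. There are 200 camera calls.

## Working session

There is one attempt and no reset: what is moved stays moved. The work goes in short steps, Python scripts to look and compute and a tool call to move; the robot and the scene stay as the last step left them, time stands still between calls to the robot, and variables do not carry over. Pictures are saved under pics/ and viewed, at most 10 in all, crops included, and the job is handed in when it is done.

Besides the shell and the picture viewer there is one more tool, called after "Call:" as a command line: name --argument value ..., lists and objects as JSON in quotes. send_rows: Moves the arm, as the interface text tells. Its arguments: {"type":"object","properties":{"moves":{"type":"array"},"jaw":{"type":"number"},"newtons":{"type":"number"}},"required":["moves"]}

```bash
mkdir -p pics; python3 - <<'E'
from plant import ctrl
import cv2,numpy as np
o=ctrl.get_obs();print(o)
for n in("scene","top"):
    im=ctrl.snapshot(n);cv2.imwrite(f"pics/{n}0.png",im)
    i=ctrl.camera_info(n);print(n,i)
print(ctrl.camera_info("wrist"))
a=cv2.imread("pics/scene0.png");b=cv2.imread("pics/top0.png")
cv2.imwrite("pics/both0.png",cv2.resize(np.vstack([a,b]),(800,1200))[:600]);
cv2.imwrite("pics/top0b.png",cv2.resize(b,(800,600)))
E
```

```text
{'time': 0.0, 'qpos': array([ 1.14801046e+00,  3.20298796e-01,  1.56567961e+00, -2.40936684e-05,
        1.25740201e+00, -2.00111742e-02]), 'qvel': array([5.88891696e-05, 8.24959216e-04, 1.34420162e-04, 1.52538973e-03,
       2.82324496e-03, 4.84051964e-04]), 'tau': array([ 2.09418991e-03, -4.12466311e+01, -2.31977499e+01,  7.27688055e-02,
        4.56864922e-02, -1.38886403e-04]), 'eef_pos': array([0.22518719, 0.52851635, 0.2131161 ]), 'orientation': array([-6.28323342e-01, -3.07773952e+00,  2.74723869e-03]), 'force': array([-0.19207615,  0.60082346, -0.62516087]), 'wrist_torque': array([-0.00036932, -0.03862528,  0.04494204]), 'gripper_force': 0.0, 'width': 0.09107080930572067}
scene {'K': array([[446.85816283,   0.        , 254.48428479],
       [  0.        , 446.85816283, 197.3753808 ],
       [  0.        ,   0.        ,   1.        ]]), 'xyz': array([1.38934011, 0.17018364, 0.77539101]), 'attitude': array([-1.56932444, -1.81084605,  0.92508315])}
top {'K': array([[353.87631125,   0.        , 257.48358811],
       [  0.        , 353.87631125, 195.65653852],
       [  0.        ,   0.        ,   1.        ]]), 'xyz': array([0.44451162, 0.01093922, 1.0409877 ]), 'attitude': array([-2.1074388 ,  2.15396452, -0.13187345])}
{'K': array([[330.80486122,   0.        , 258.26919602],
       [  0.        , 330.80486122, 194.25829142],
       [  0.        ,   0.        ,   1.        ]]), 'hand_eye': array([[ 1.01550043e-03, -9.71471942e-01, -2.37152346e-01,
         6.54761074e-02],
       [ 9.99999382e-01,  8.79345712e-04,  6.79900978e-04,
         2.07570986e-04],
       [-4.51965824e-04, -2.37152890e-01,  9.71472234e-01,
        -1.71253840e-01],
       [ 0.00000000e+00,  0.00000000e+00,  0.00000000e+00,
         1.00000000e+00]])}
```

View pics/top0b.png

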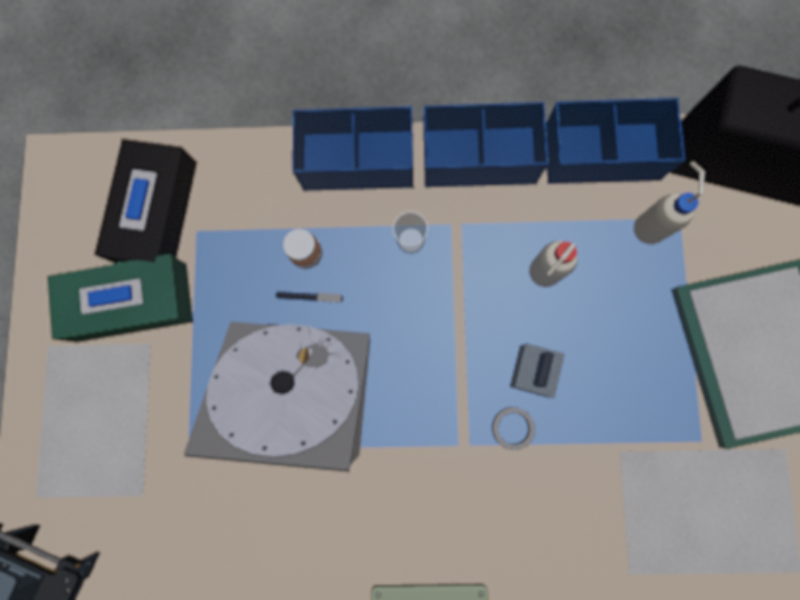

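View pics/both0.png

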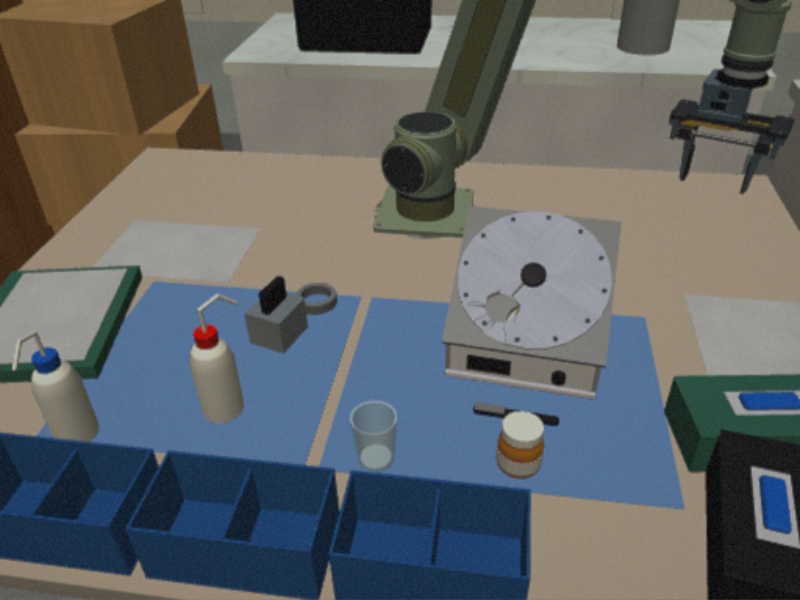

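The top view (shown at 1.5625×) puts the hub at (282,382). The opening is around (318,353), with part of the brass barrel visible. The key is at (543,369) on its stand, the tape at (513,428) and the red-capped bottle at (560,255). In the scene view the hub is at (533,274) and the opening at (502,305).

```bash
cat > h.py <<'E'
from plant import ctrl
import cv2,numpy as np,json
from scipy.spatial.transform import Rotation as R
def cam(n,o=None):
    i=ctrl.camera_info(n)
    if n!="wrist": return i["K"],R.from_rotvec(i["attitude"]).as_matrix(),i["xyz"]
    o=o or ctrl.get_obs(); Rt=R.from_rotvec(o["orientation"]).as_matrix();H=i["hand_eye"]
    return i["K"],Rt@H[:3,:3],Rt@H[:3,3]+o["eef_pos"]
def ray(c,p):
    K,A,x=c; d=A@np.linalg.solve(K,[p[0],p[1],1.]); return x,d/np.linalg.norm(d)
def proj(c,P):
    K,A,x=c; q=(np.atleast_2d(P)-x)@A@K.T; return q[:,:2]/q[:,2:]
def tri(rs):
    M=sum(np.eye(3)-np.outer(d,d) for x,d in rs); b=sum((np.eye(3)-np.outer(d,d))@x for x,d in rs)
    P=np.linalg.solve(M,b); return P,[np.linalg.norm(np.cross(P-x,d)) for x,d in rs]
def onplane(c,p,P0,n):
    x,d=ray(c,p); return x+d*((P0-x)@n)/(d@n)
def blobs(m,amin=30):
    n,l,s,c=cv2.connectedComponentsWithStats(m.astype(np.uint8)); return [(c[i].round(1),s[i].tolist()) for i in range(1,n) if s[i][4]>=amin]
def frame(yaw): # rotator: x up the slope (level), z up
    Rr=R.from_euler('z',yaw).as_matrix(); t=np.pi/6
    n=Rr@[-np.sin(t),0,np.cos(t)]; u=Rr@[np.cos(t),0,np.sin(t)]; return Rr,n,u,np.cross(n,u)
E
python3 - <<'E'
from h import *
a=cv2.imread("pics/scene0.png");b=cv2.imread("pics/top0.png")
def near(im,p,th,r):
    g=im.max(2)<th; k=np.zeros_like(g);k[p[1]-r:p[1]+r,p[0]-r:p[0]+r]=1
    return blobs(g&k,20)
hs=near(a,(341,175),80,14);ht=near(b,(181,244),80,14);print(hs,ht)
print(near(a,(174,188),60,14),near(b,(347,236),60,20))
cs,ct=cam("scene"),cam("top")
H,e=tri([ray(cs,hs[0][0]),ray(ct,ht[0][0])]);print("hub",H,e)
yaw=np.pi
for k in range(4):
    Rr,n,u,v=frame(yaw);C=H-0.012*n;D=C-0.014*n
    P=[onplane(ct,np.array(p)/1.5625,D,n) for p in((232,322),(370,333),(350,470),(187,455))]
    e1=P[1]-P[0];e2=P[2]-P[3]
    f=lambda e:np.arctan2(e[0],-e[1]) # low/high edge runs along -y world
    y=[f(e1),f(e2)]; print(yaw,y,[np.linalg.norm(x) for x in(e1,e2)])
    yaw=np.pi+np.mean(y)
print("C",C,"corners",np.round(P,3),"n",n,"u",u,"v",v)
g=cv2.cvtColor(a,cv2.COLOR_BGR2GRAY);g2=cv2.cvtColor(b,cv2.COLOR_BGR2GRAY)
th=np.radians(np.arange(0,360,10));Q=C+.072*(np.cos(th)[:,None]*u+np.sin(th)[:,None]*v)
for c,i in((cs,g),(ct,g2)):
    p=proj(c,Q);print([int(cv2.getRectSubPix(i,(3,3),tuple(map(float,q))).mean()) for q in p])
E
```

```text
[(array([340.9, 175.5]), [333, 168, 16, 16, 192])] [(array([180.4, 244.4]), [173, 238, 15, 14, 159])]
[(array([174. , 188.8]), [166, 177, 17, 24, 271])] [(array([344.9, 236.6]), [342, 227, 7, 19, 36])]
hub [0.46072377 0.22761212 0.15349681] [np.float64(0.0010704319281729304), np.float64(0.0010704319281729352)]
3.141592653589793 [np.float64(-0.1080212524353121), np.float64(-0.09595107888108624)] [np.float64(0.2524102049211251), np.float64(0.2515715986172656)]
3.039606487931594 [np.float64(-0.10219238375338192), np.float64(-0.10405153156740139)] [np.float64(0.24849784897079), np.float64(0.24763483043672316)]
3.0384706959294014 [np.float64(-0.10212733572830085), np.float64(-0.10414187337889658)] [np.float64(0.24845953126960577), np.float64(0.24759700255806621)]
3.0384580490361945 [np.float64(-0.1021266114274522), np.float64(-0.1041428793236405)] [np.float64(0.24845910526387358), np.float64(0.24759658209084712)]
C [0.45475566 0.22822983 0.1431045 ] corners [[0.57  0.341 0.067]
 [0.545 0.094 0.067]
 [0.328 0.115 0.193]
 [0.354 0.361 0.193]] n [ 0.49734317 -0.05147593  0.8660254 ] u [-0.86142364  0.08915893  0.5       ] v [-0.10295187 -0.99468634  0.        ]
[152, 151, 153, 153, 157, 156, 153, 153, 156, 153, 155, 154, 128, 125, 124, 125, 147, 156, 157, 155, 154, 154, 153, 151, 150, 156, 156, 153, 152, 153, 153, 155, 156, 155, 153, 154]
[154, 155, 155, 155, 158, 157, 156, 154, 157, 156, 156, 156, 156, 131, 109, 111, 98, 121, 157, 157, 157, 156, 156, 155, 153, 159, 157, 155, 155, 157, 157, 158, 158, 158, 156, 157]
```

```bash
cat >> h.py <<'E'
C=np.array([0.4548,0.2282,0.1431]);YAW=3.0385
Rr,n,u,v=frame(YAW)
def plan(P,Rg):
    o=ctrl.get_obs();Rc=R.from_rotvec(o["orientation"]);Rg=R.from_matrix(Rg)
    r=(Rc.inv()*Rg).as_rotvec()/(np.pi/2);s=Rg.inv().apply(P-o["eef_pos"])/.2
    print("t",o["time"],"rot",r.round(4),"rows>=",np.abs(np.linalg.norm(r)/.118).round(1),"then slide(final axes)",s.round(4),"rows>=",(np.linalg.norm(s)/.31).round(1))
TOUCH=np.column_stack([u,-v,-n])
def ang(c,im): # opening angle deg from u towards v
    g=cv2.GaussianBlur(cv2.cvtColor(im,cv2.COLOR_BGR2GRAY),(3,3),0);out=[]
    for r in(.064,.072,.080):
        th=np.radians(np.arange(0,360,.5));Q=C+r*(np.cos(th)[:,None]*u+np.sin(th)[:,None]*v)
        p=proj(c,Q).astype(np.float32);val=cv2.remap(g,p[:,0],p[:,1],cv2.INTER_LINEAR).ravel()
        d=(val<141)
        out.append((np.degrees(np.angle((d*np.exp(1j*th)).sum()))%360,d.sum()*.5))
    return out
E
python3 - <<'E'
from h import *
for k in("scene","top"): print(k,np.round(ang(cam(k),cv2.imread(f"pics/{k}0.png")),1).tolist())
r=[]
for k in range(6):
    t=ctrl.get_obs()["time"];im=ctrl.snapshot("top");print(t,np.round(ang(cam("top"),im),1).tolist())
plan(C-.108*v+.03*n,TOUCH)
E
```

```text
scene [[142.8, 49.0], [139.2, 40.0], [140.0, 37.5]]
top [[152.2, 46.0], [151.5, 45.5], [149.5, 38.5]]
0.1 [[155.8, 46.0], [155.0, 45.5], [152.0, 36.5]]
0.15 [[159.2, 46.0], [159.0, 45.5], [156.0, 37.5]]
0.2 [[163.2, 46.0], [162.8, 45.0], [160.8, 40.0]]
0.25 [[166.8, 45.0], [166.5, 44.5], [166.2, 42.0]]
0.3 [[170.8, 45.0], [170.8, 45.0], [168.2, 38.0]]
0.35 [[174.8, 45.0], [175.5, 43.5], [172.8, 38.0]]
t 0.4 rot [ 0.0499  0.3308 -0.1864] rows>= 3.2 then slide(final axes) [-1.299  -0.8377 -0.4915] rows>= 5.2
```

```bash
python3 - <<'E'
from h import *
out=[]
for k,A in(("scene",139.5),("top",151.5)):
    im=cv2.imread(f"pics/{k}0.png");c=cam(k);h=proj(c,C)[0].astype(int)
    S=5;x0,y0=h-[40,40];cr=cv2.resize(im[y0:y0+100,x0:x0+80],None,fx=S,fy=S,interpolation=cv2.INTER_CUBIC)
    for B,col in((A,(0,0,255)),):
        ce=C+.072*(np.cos(np.radians(B))*u+np.sin(np.radians(B))*v);t=np.linspace(0,6.28,60)[:,None]
        for rr,cc,col in((.026,ce,col),(.12,C,(0,255,0)),(.014,C-.072*u-.014*n,(255,0,0))):
            p=((proj(c,cc+rr*(np.cos(t)*u+np.sin(t)*v))-[x0,y0]+.5)*S).astype(np.int32);cv2.polylines(cr,[p],True,col,1)
    out.append(cr)
cv2.imwrite("pics/crop1.png",np.hstack(out))
E
```

```text
(no output)
```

View pics/crop1.png

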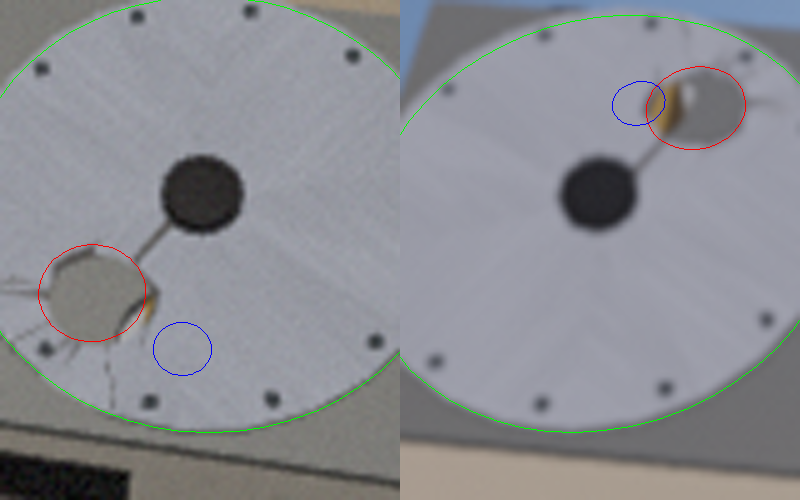

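The crops show the green disc rim fitting in both views. In the top crop the red opening circle lies on the dark hole, with brass at its left edge. In the scene crop the true hole reaches about 4° further than my mask, so I trust the top view. Next is the move to hover over the left rim.

Call:
send_rows --moves '[{"slide": [0,0,0],"delta_rot": [0.0125,0.083,-0.047]},{"slide": [0,0,0],"delta_rot": [0.0125,0.083,-0.047]},{"slide": [0,0,0],"delta_rot": [0.0125,0.083,-0.047]},{"slide": [0,0,0],"delta_rot": [0.0125,0.083,-0.047]},{"slide": [-0.217,-0.14,-0.082],"delta_rot": [0,0,0]},{"slide": [-0.217,-0.14,-0.082],"delta_rot": [0,0,0]},{"slide": [-0.217,-0.14,-0.082],"delta_rot": [0,0,0]},{"slide": [-0.217,-0.14,-0.082],"delta_rot": [0,0,0]},{"slide": [-0.217,-0.14,-0.082],"delta_rot": [0,0,0]},{"slide": [-0.217,-0.14,-0.082],"delta_rot": [0,0,0]}]' --jaw 0 --newtons 20

```text
time: 1.65
eef_pos: [0.4832, 0.3332, 0.168]
orientation: [-0.132, -2.614, -0.037]
force: [0.2, 0.5, -1.1]
width: 0.0006
gripper_force: 0.0
```

```bash
python3 - <<'E'
from h import *
plan(C-.108*v+.008*n,TOUCH)
for k in range(2):
    o=ctrl.get_obs();im=ctrl.snapshot("top");print(o["time"],o["width"],o["force"],np.round(ang(cam("top"),im),1).tolist())
cv2.imwrite("pics/top1.png",im[150:384,50:362])
E
```

```text
t 1.65 rot [-0.0001 -0.0009  0.0016] rows>= 0.0 then slide(final axes) [0.0132 0.0033 0.1116] rows>= 0.4
1.65 0.0006328834591237428 [ 0.23616884  0.47610383 -1.07749032] [[300.0, 86.5], [299.8, 99.0], [294.2, 119.0]]
1.7 0.0004460876052790742 [ 3.99362852 -3.21526402 -1.9961565 ] [[299.5, 101.5], [299.2, 111.0], [293.5, 128.5]]
```

Call:
send_rows --moves '[{"slide": [0.013,0.003,0.056],"delta_rot": [0,0,0]},{"slide": [0,0,0.056],"delta_rot": [0,0,0]},{"slide": [0,0,0],"delta_rot": [0,0,0]},{"slide": [0,0,0],"delta_rot": [0,0,0]},{"slide": [0,0,0],"delta_rot": [0,0,0]},{"slide": [0,0,0],"delta_rot": [0,0,0]},{"slide": [0,0,0],"delta_rot": [0,0,0]},{"slide": [0,0,0],"delta_rot": [0,0,0]}]'

```text
time: 2.75
eef_pos: [0.4685, 0.3362, 0.1502]
orientation: [-0.132, -2.613, -0.037]
force: [-0.4, -0.4, -0.1]
width: 0.0004
gripper_force: 0.0
```

```bash
python3 - <<'E'
s=open("h.py").read()
s=s.replace("        d=(val<141)\n","        d=(val<141)&((np.degrees(th)<225)|(np.degrees(th)>330))\n");open("h.py","w").write(s)
from h import *
plan(C-.108*v+.008*n,TOUCH)
for k in range(2):
    o=ctrl.get_obs();im=ctrl.snapshot("top");print(o["time"],o["force"],np.round(ang(cam("top"),im),1).tolist())
cv2.imwrite("pics/top1.png",cv2.resize(im[150:384,50:362],None,fx=2,fy=2))
E
```

```text
t 2.75 rot [-0.0002 -0.0011  0.0015] rows>= 0.0 then slide(final axes) [-0.0069 -0.0041 -0.0029] rows>= 0.0
2.75 [-0.42978751 -0.3599799  -0.08061855] [[347.5, 34.5], [347.0, 33.5], [345.0, 29.5]]
2.8 [ 0.55511419 -0.99634006  0.00898287] [[347.2, 34.0], [347.0, 33.5], [344.8, 29.0]]
```

View pics/top1.png

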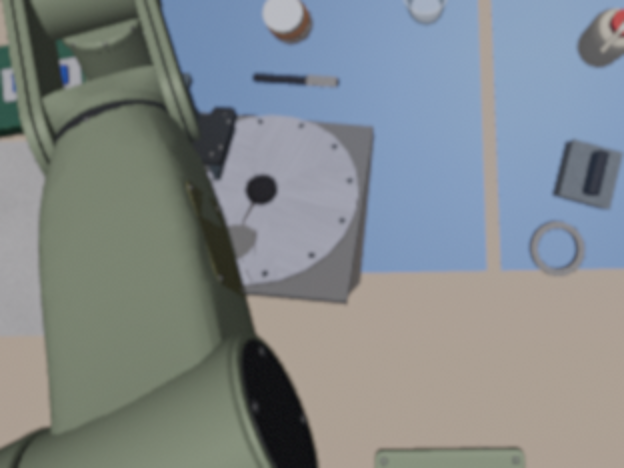

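The arm hides the left half of the disc in the top view. The opening is visible at about (238,240) in the crop, around 345°, so I'll wait and read it in the 20–215° window.

Call:
send_rows --moves '[{"slide": [0,0,0],"delta_rot": [0,0,0]},{"slide": [0,0,0],"delta_rot": [0,0,0]},{"slide": [0,0,0],"delta_rot": [0,0,0]},{"slide": [0,0,0],"delta_rot": [0,0,0]},{"slide": [0,0,0],"delta_rot": [0,0,0]},{"slide": [0,0,0],"delta_rot": [0,0,0]},{"slide": [0,0,0],"delta_rot": [0,0,0]},{"slide": [0,0,0],"delta_rot": [0,0,0]}]'

```text
time: 3.85
eef_pos: [0.4684, 0.3362, 0.1503]
orientation: [-0.131, -2.613, -0.037]
force: [-0.1, -0.3, -0.3]
width: 0.0006
gripper_force: 0.0
```

```bash
python3 - <<'E'
s=open("h.py").read()
s=s.replace("((np.degrees(th)<225)|(np.degrees(th)>330))","(np.degrees(th)<210)&(np.degrees(th)>15)");open("h.py","w").write(s)
from h import *
for k in range(4):
    o=ctrl.get_obs();im=ctrl.snapshot("top");print(o["time"],o["eef_pos"],np.round(ang(cam("top"),im),1).tolist())
E
```

```text
3.85 [0.46841953 0.33624622 0.15028654] [[0.0, 0.0], [0.0, 0.0], [0.0, 0.0]]
3.9 [0.46839866 0.33628049 0.15025847] [[0.0, 0.0], [0.0, 0.0], [0.0, 0.0]]
3.95 [0.46840037 0.33625183 0.150302  ] [[0.0, 0.0], [0.0, 0.0], [0.0, 0.0]]
4.0 [0.46840522 0.33624887 0.15025183] [[0.0, 0.0], [0.0, 0.0], [0.0, 0.0]]
```

```bash
python3 - <<'E'
from h import *
a=ctrl.snapshot("top");b=ctrl.snapshot("top")
print(cv2.absdiff(a,b)[210:330,150:240].mean())
s=ctrl.snapshot("scene");cv2.imwrite("pics/sc2.png",cv2.resize(s[100:260,250:450],None,fx=3,fy=3))
E
```

```text
0.5404629629629629
```

View pics/sc2.png

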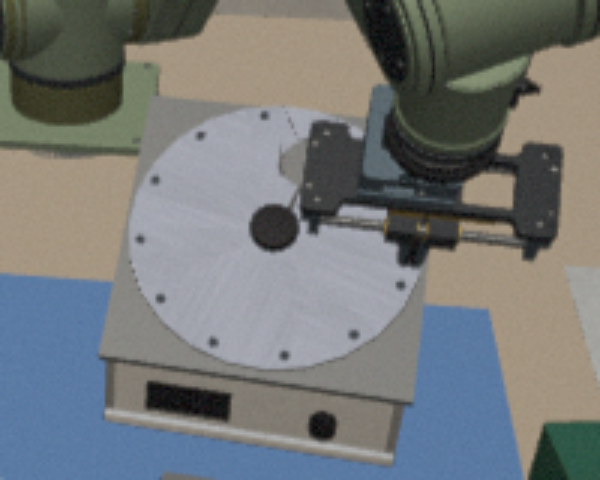

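The scene crop shows the disc already at rest: its opening is at about (295,158), near 345° on the upslope side. The fingers must have brushed it lightly, so I'll find the contact height and then drag it round by friction.

Call:
send_rows --moves '[{"slide": [0,0,0.01],"delta_rot": [0,0,0]},{"slide": [0,0,0],"delta_rot": [0,0,0]},{"slide": [0,0,0],"delta_rot": [0,0,0]}]'

```text
time: 4.58
eef_pos: [0.4677, 0.3364, 0.1488]
orientation: [-0.131, -2.614, -0.037]
force: [1.2, 0.7, 2.8]
width: 0.0004
gripper_force: 1.3
```

Call:
send_rows --moves '[{"slide": [0,0,0.01],"delta_rot": [0,0,0]},{"slide": [0,0,0],"delta_rot": [0,0,0]},{"slide": [0,0,0],"delta_rot": [0,0,0]}]'

```text
time: 4.95
eef_pos: [0.467, 0.3364, 0.1474]
orientation: [-0.131, -2.615, -0.037]
force: [3.0, -0.8, 5.4]
width: 0.0005
gripper_force: 3.1
```

Call:
send_rows --moves '[{"slide": [0,0,0.01],"delta_rot": [0,0,0]},{"slide": [0,0,0],"delta_rot": [0,0,0]},{"slide": [0,0,0],"delta_rot": [0,0,0]}]'

```text
time: 5.32
eef_pos: [0.4664, 0.3365, 0.1463]
orientation: [-0.131, -2.616, -0.038]
force: [3.9, -1.2, 8.3]
width: 0.0002
gripper_force: 4.5
```

Call:
send_rows --moves '[{"slide": [-0.0938,-0.0082,0],"delta_rot": [0,0,0]},{"slide": [-0.091,-0.0244,0],"delta_rot": [0,0,0]},{"slide": [-0.0853,-0.0398,0],"delta_rot": [0,0,0]},{"slide": [-0.0771,-0.054,0],"delta_rot": [0,0,0]},{"slide": [-0.0666,-0.0666,0],"delta_rot": [0,0,0]},{"slide": [-0.054,-0.0771,0],"delta_rot": [0,0,0]},{"slide": [-0.0398,-0.0853,0],"delta_rot": [0,0,0]},{"slide": [-0.0244,-0.091,0],"delta_rot": [0,0,0]},{"slide": [0,0,0],"delta_rot": [0,0,0]},{"slide": [0,0,0],"delta_rot": [0,0,0]}]'

```text
time: 6.58
eef_pos: [0.5509, 0.2386, 0.0924]
orientation: [-0.133, -2.621, -0.04]
force: [7.7, -1.0, 6.5]
width: 0.0004
gripper_force: 4.5
```

```bash
python3 - <<'E'
from h import *
o=ctrl.get_obs();d=TOUCH.T@(o["eef_pos"]-C);print(d,np.linalg.norm(d[:2]),np.degrees(np.arctan2(-d[1],d[0]))%360)
s=ctrl.snapshot("scene");b=ctrl.snapshot("top");cv2.imwrite("pics/sc3f.png",s);cv2.imwrite("pics/top3f.png",b)
cv2.imwrite("pics/sc3.png",np.vstack([cv2.resize(s[100:230,250:450],None,fx=3,fy=2.2),cv2.resize(b[180:310,90:290],None,fx=3,fy=2.2)]))
E
```

```text
[-0.10723745  0.02024347 -0.00335461] 0.10913143137912924 190.69006330750702
```

View pics/sc3.png

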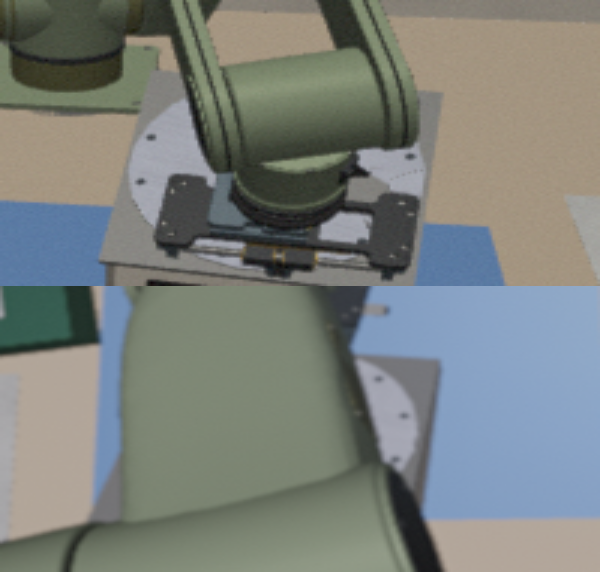

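The opening is now near 265°, at about (372,190) in the scene crop. The drag followed the finger without slip, so I'll lift, go back and make a second stroke.

Call:
send_rows --moves '[{"slide": [0,0,-0.1],"delta_rot": [0,0,0]},{"slide": [0.2,0.12,-0.02],"delta_rot": [0,0,0]},{"slide": [0.2,0.12,0],"delta_rot": [0,0,0]},{"slide": [0.2,0.12,0],"delta_rot": [0,0,0]},{"slide": [0.075,0.06,0],"delta_rot": [0,0,0]},{"slide": [0,0,0],"delta_rot": [0,0,0]},{"slide": [0,0,0.09],"delta_rot": [0,0,0]},{"slide": [0,0,0.03],"delta_rot": [0,0,0]},{"slide": [0,0,0],"delta_rot": [0,0,0]},{"slide": [0,0,0],"delta_rot": [0,0,0]}]'

```text
time: 7.92
eef_pos: [0.4428, 0.3329, 0.16]
orientation: [-0.134, -2.617, -0.038]
force: [4.4, 0.3, 8.7]
width: 0.0005
gripper_force: 4.3
```

Call:
send_rows --moves '[{"slide": [-0.0927,0.0164,0],"delta_rot": [0,0,0]},{"slide": [-0.0942,0,0],"delta_rot": [0,0,0]},{"slide": [-0.0927,-0.0164,0],"delta_rot": [0,0,0]},{"slide": [-0.0884,-0.0322,0],"delta_rot": [0,0,0]},{"slide": [-0.0815,-0.047,0],"delta_rot": [0,0,0]},{"slide": [-0.0721,-0.0605,0],"delta_rot": [0,0,0]},{"slide": [-0.0605,-0.0721,0],"delta_rot": [0,0,0]},{"slide": [-0.047,-0.0815,0],"delta_rot": [0,0,0]},{"slide": [0,0,0],"delta_rot": [0,0,0]},{"slide": [0,0,0],"delta_rot": [0,0,0]}]'

```text
time: 9.18
eef_pos: [0.5464, 0.2634, 0.0966]
orientation: [-0.135, -2.619, -0.04]
force: [6.1, 0.6, 6.6]
width: 0.0003
gripper_force: 4.5
```

Call:
send_rows --moves '[{"slide": [0,0,-0.1],"delta_rot": [0,0,0]},{"slide": [0,0,-0.1],"delta_rot": [0,0,0]},{"slide": [0.15,0.25,0],"delta_rot": [0,0,0]},{"slide": [0.15,0.25,0],"delta_rot": [0,0,0]},{"slide": [0.15,0.25,0],"delta_rot": [0,0,0]},{"slide": [0,0,0],"delta_rot": [0,0,0]}]'

```text
time: 9.93
eef_pos: [0.4994, 0.4222, 0.1761]
orientation: [-0.126, -2.614, -0.037]
force: [0.4, -0.1, -0.4]
width: 0.0006
gripper_force: 0.0
```

```bash
python3 - <<'E'
from h import *
s=ctrl.snapshot("scene");b=ctrl.snapshot("top");b2=ctrl.snapshot("top");cv2.imwrite("pics/sc4f.png",s);cv2.imwrite("pics/top4f.png",b)
print(ctrl.get_obs()["time"],cv2.absdiff(b,b2)[210:300,150:240].mean())
cv2.imwrite("pics/sc4.png",np.hstack([cv2.resize(s[110:250,270:410],None,fx=2.8,fy=4),cv2.resize(b[180:310,120:250],None,fx=3,fy=4.3077)]))
E
```

```text
10.075 0.5083539094650206
```

View pics/sc4.png

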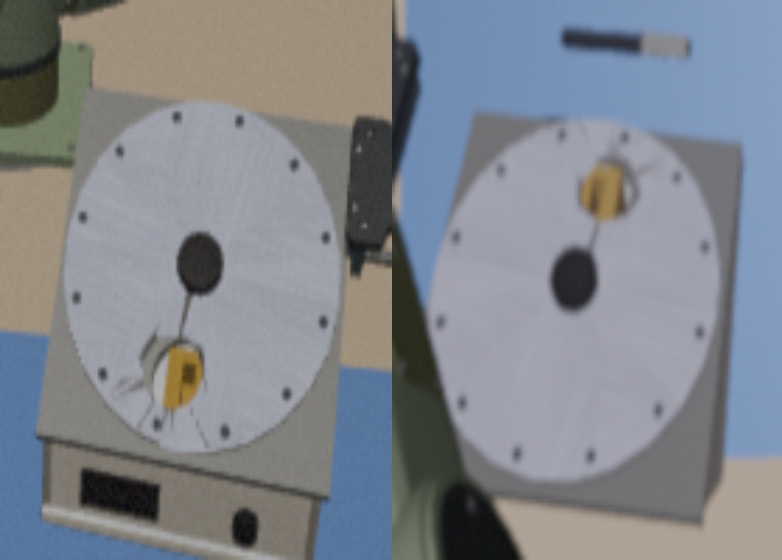

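The opening is now almost over the slot, with brass visible and the hole lying a few degrees clockwise of it. I'll take a close square-on look with the wrist camera.

```bash
sed -i 's/^Rr,n,u,v=frame(YAW)/&;C=C+.007*n/' h.py; python3 - <<'E'
from h import *
plan(C-.10*u+.09*n,TOUCH)
E
```

```text
t 10.075 rot [-0.0011 -0.0017  0.0004] rows>= 0.0 then slide(final axes) [-0.4652 -0.9682 -0.2815] rows>= 3.6
```

Call:
send_rows --moves '[{"slide": [0,0,-0.14],"delta_rot": [0,0,0]},{"slide": [-0.116,-0.242,-0.035],"delta_rot": [0,0,0]},{"slide": [-0.116,-0.242,-0.035],"delta_rot": [0,0,0]},{"slide": [-0.116,-0.242,-0.035],"delta_rot": [0,0,0]},{"slide": [-0.116,-0.242,-0.035],"delta_rot": [0,0,0]},{"slide": [0,0,0],"delta_rot": [0,0,0]},{"slide": [0,0,0],"delta_rot": [0,0,0]},{"slide": [0,0,0],"delta_rot": [0,0,0]}]'

```text
time: 11.08
eef_pos: [0.5883, 0.2166, 0.1778]
orientation: [-0.13, -2.613, -0.037]
force: [-0.8, 0.2, 1.0]
width: 0.0005
gripper_force: 0.0
```

```bash
python3 - <<'E'
from h import *
o=ctrl.get_obs();c=cam("wrist",o);im=ctrl.snapshot("wrist");cv2.imwrite("pics/w1.png",im)
np.save("w1.npy",np.r_[o["eef_pos"],o["orientation"]])
d=im.copy();t=np.linspace(0,6.28,80)[:,None]
print(o["time"])
for ce,r,col in((C-.072*u,.026,(0,0,255)),(C-.072*u-.014*n,.014,(255,0,0)),(C,.12,(0,255,0)),(C+.012*n,.02,(0,255,0))):
    q=proj(c,ce+r*(np.cos(t)*u+np.sin(t)*v));cv2.polylines(d,[q.clip(-999,999).astype(np.int32)],True,col,1);print(q.mean(0))
cv2.imwrite("pics/w1d.png",cv2.resize(d,(800,600)))
E
```

```text
11.075
[255.7758339  163.42373579]
[255.9166183  161.44018598]
[256.02735165  56.0999827 ]
[255.85765788  65.23414685]
```

View pics/w1d.png

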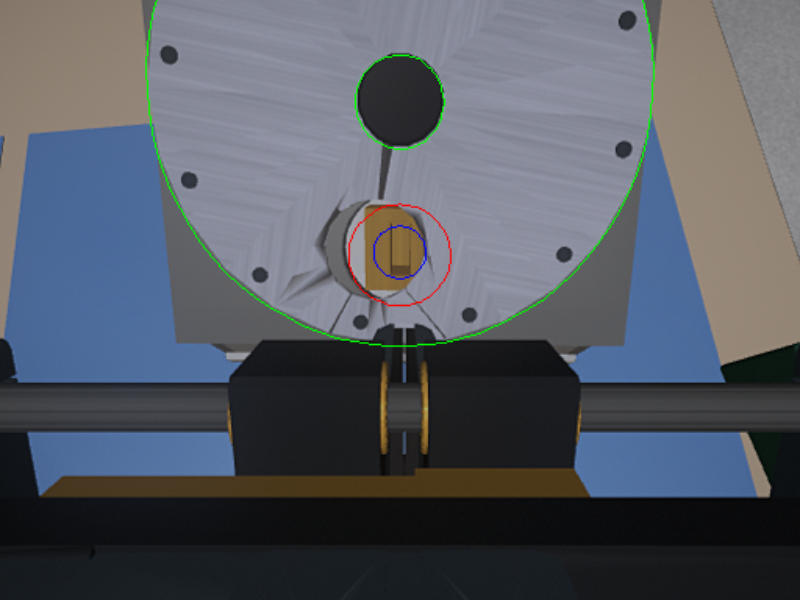

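The wrist view fits my disc model: rim and hub circles coincide. The slot is at about (401,249) and the opening is centred near (377,249), so the disc needs about +9.7° counter-clockwise.

```bash
python3 - <<'E'
from h import *
p=lambda a:C+.108*(np.cos(np.radians(a))*u+np.sin(np.radians(a))*v)
plan(p(200)+.01*n,TOUCH)
E
```

```text
t 11.125 rot [-0.0005 -0.0012  0.0024] rows>= 0.0 then slide(final axes) [-0.0147  0.1724  0.4006] rows>= 1.4
```

Call:
send_rows --moves '[{"slide": [-0.015,0.172,0],"delta_rot": [0,0,0]},{"slide": [0,0,0.2],"delta_rot": [0,0,0]},{"slide": [0,0,0.2],"delta_rot": [0,0,0]},{"slide": [0,0,0.04],"delta_rot": [0,0,0]},{"slide": [0,0,0.035],"delta_rot": [0,0,0]},{"slide": [0,0,0],"delta_rot": [0,0,0]},{"slide": [0.018,0.042,0],"delta_rot": [0,0,0]},{"slide": [0.02,0.041,0],"delta_rot": [0,0,0]},{"slide": [0,0,0],"delta_rot": [0,0,0]},{"slide": [0,0,0],"delta_rot": [0,0,0]}]'

```text
time: 12.38
eef_pos: [0.5437, 0.2725, 0.1001]
orientation: [-0.131, -2.617, -0.038]
force: [1.0, -0.6, 4.5]
width: 0.0006
gripper_force: 2.8
```

Call:
send_rows --moves '[{"slide": [0,0,-0.15],"delta_rot": [0,0,0]},{"slide": [0,0,-0.2],"delta_rot": [0,0,0]},{"slide": [0,-0.25,-0.125],"delta_rot": [0,0,0]},{"slide": [0,0,0],"delta_rot": [0,0,0]},{"slide": [0,0,0],"delta_rot": [0,0,0]},{"slide": [0,0,0],"delta_rot": [0,0,0]}]'

```text
time: 13.12
eef_pos: [0.5844, 0.2183, 0.1796]
orientation: [-0.13, -2.613, -0.036]
force: [1.0, 0.9, -0.4]
width: 0.0006
gripper_force: 0.0
```

```bash
python3 - <<'E'
from h import *
o=ctrl.get_obs();c=cam("wrist",o);im=ctrl.snapshot("wrist");cv2.imwrite("pics/w2.png",im)
np.save("w2.npy",np.r_[o["eef_pos"],o["orientation"]])
d=im.copy();t=np.linspace(0,6.28,80)[:,None]
print(o["time"])
Q=[]
for ce,r,col in((C-.072*u,.026,(0,0,255)),(C-.072*u-.014*n,.014,(255,0,0)),(C,.12,(0,255,0))):
    q=proj(c,ce+r*(np.cos(t)*u+np.sin(t)*v));Q.append(q)
x0,y0=(Q[0].mean(0)-[80,60]).astype(int)
d=cv2.resize(im[y0:y0+120,x0:x0+160],None,fx=5,fy=5,interpolation=cv2.INTER_CUBIC)
for q,col in zip(Q,((0,0,255),(255,0,0),(0,255,0))): cv2.polylines(d,[((q-[x0,y0]+.5)*5).clip(-999,1999).astype(np.int32)],True,col,1)
cv2.imwrite("pics/w2d.png",d)
E
```

```text
13.125
```

View pics/w2d.png

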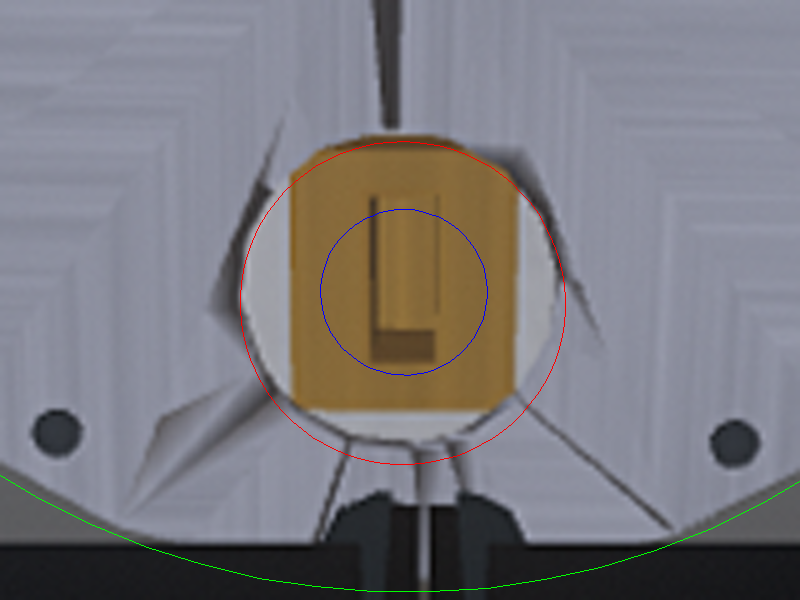

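The opening is centred at (400,287) in the crop and the brass slot at (404,278). That is about 0.6 mm off sideways, so the disc is done. Now the key.

```bash
python3 - <<'E'
from h import *
b=cv2.imread("pics/top0.png");a=cv2.imread("pics/scene0.png")
ct,cs=cam("top"),cam("scene")
g=b.max(2).astype(int); sub=g[215:260,325:365]; m=np.zeros(g.shape,np.uint8)
m[215:260,325:365]=sub<85
for B in blobs(m,20):print(B)
cn=max(cv2.findContours(m,0,2)[0],key=cv2.contourArea);r=cv2.minAreaRect(cn);print(r)
for z in(.11,.10):
    P=[onplane(ct,p,np.array([0,0,z]),np.array([0,0,1.])) for p in cv2.boxPoints(r)];print(z,np.mean(P,0).round(4))
    e=[P[1]-P[0],P[2]-P[1]];l=max(e,key=np.linalg.norm);print([np.linalg.norm(x).round(4) for x in e],"yaw",np.degrees(np.arctan2(l[1],l[0])))
m2=np.zeros(a.shape[:2],np.uint8);m2[170:210,155:195]=a[170:210,155:195].max(2)<60
print(blobs(m2,20))
T,e=tri([ray(cs,blobs(m2,20)[0][0]),ray(ct,r[0])]);print("tri",T,e)
# red cap bottle, stand
o=ctrl.get_obs();print(o["qpos"].round(3),o["time"])
# slot from wrist w2 (crop coords/5 + origin)
w=np.load("w2.npy");oo={"eef_pos":w[:3],"orientation":w[3:]};c=cam("wrist",oo)
x0,y0=(proj(c,C-.072*u+.0*n)[0]-[80,60]).astype(int)
for nm,px,py,pl in(("slot",404,280,C-.014*n),("opening",400.5,287,C)):
    P=onplane(c,(px/5+x0-.5,py/5+y0-.5),pl,n);print(nm,P,np.round([(P-C)@u,(P-C)@v],4))
E
```

```text
(array([330.9, 234.2]), [328, 222, 7, 25, 49])
(array([347.2, 236.4]), [342, 226, 12, 22, 175])
((347.1122131347656, 236.3097381591797), (8.031949043273926, 22.210084915161133), 12.094757080078125)
0.11 [ 0.4736 -0.1962  0.11  ]
[np.float64(0.0579), np.float64(0.0207)] yaw -15.173659460946705
0.1 [ 0.4739 -0.1984  0.1   ]
[np.float64(0.0585), np.float64(0.0209)] yaw -15.1736594609467
[(array([174. , 188.8]), [166, 177, 17, 24, 271]), (array([188.6, 203.4]), [179, 194, 16, 16, 118])]
tri [ 0.47453095 -0.20291456  0.08457216] [np.float64(0.0010724769389370448), np.float64(0.0010724769389370478)]
[ 0.247  0.697  1.116  0.178  1.825 -1.224] 13.175
slot [0.51140129 0.2223371  0.10216348] [-0.0697  0.    ]
opening [0.51750597 0.22132872 0.11476355] [-0.0688  0.0004]
```

```bash
cat >> h.py <<'E'
def keyR(a): # a: azimuth deg of tool x, pointing down
    a=np.radians(a);return np.column_stack([[np.cos(a),np.sin(a),0],[np.sin(a),-np.cos(a),0],[0,0,-1.]])
E
python3 - <<'E'
from h import *
plan(np.array([.474,-.2,.2]),keyR(164.8))
E
```

```text
t 13.175 rot [-0.0273 -0.3344  0.1032] rows>= 3.0 then slide(final axes) [-0.0164 -2.1631 -0.1023] rows>= 7.0
```

Call:
send_rows --moves '[{"slide": [0,0,-0.15],"delta_rot": [-0.0068,-0.0836,0.0258]},{"slide": [0,0,0],"delta_rot": [-0.0068,-0.0836,0.0258]},{"slide": [0,0,0],"delta_rot": [-0.0068,-0.0836,0.0258]},{"slide": [0,0,0],"delta_rot": [-0.0068,-0.0836,0.0258]}]' --jaw 1

```text
time: 13.68
eef_pos: [0.5995, 0.2166, 0.2063]
orientation: [0.417, 3.108, 0.001]
force: [0.5, -0.7, 0.1]
width: 0.0375
gripper_force: 0.0
```

```bash
python3 - <<'E'
from h import *
plan(np.array([.474,-.2,.2]),keyR(164.8))
E
```

```text
t 13.675 rot [ 0.0008  0.0033 -0.0009] rows>= 0.0 then slide(final axes) [ 0.0593 -2.1747  0.0314] rows>= 7.0
```

Call:
send_rows --moves '[{"slide": [0.0074,-0.272,0.004],"delta_rot": [0,0,0]},{"slide": [0.0074,-0.272,0.004],"delta_rot": [0,0,0]},{"slide": [0.0074,-0.272,0.004],"delta_rot": [0,0,0]},{"slide": [0.0074,-0.272,0.004],"delta_rot": [0,0,0]},{"slide": [0.0074,-0.272,0.004],"delta_rot": [0,0,0]},{"slide": [0.0074,-0.272,0.004],"delta_rot": [0,0,0]},{"slide": [0.0074,-0.272,0.004],"delta_rot": [0,0,0]},{"slide": [0.0074,-0.272,0.004],"delta_rot": [0,0,0]},{"slide": [0,0,0],"delta_rot": [0,0,0]},{"slide": [0,0,0],"delta_rot": [0,0,0]}]'

```text
time: 14.92
eef_pos: [0.4738, -0.2, 0.1994]
orientation: [0.417, 3.113, 0.002]
force: [0.6, 0.6, -0.2]
width: 0.0911
gripper_force: 0.0
```

```bash
python3 - <<'E'
from h import *
o=ctrl.get_obs();c=cam("wrist",o);im=ctrl.snapshot("wrist");cv2.imwrite("pics/w3.png",im)
s=ctrl.snapshot("scene");b=ctrl.snapshot("top");cv2.imwrite("pics/sc5f.png",s);cv2.imwrite("pics/top5f.png",b)
print(o["time"],o["eef_pos"],proj(c,np.array([.474,-.2,.11])))
cv2.imwrite("pics/w3d.png",cv2.resize(np.vstack([im[60:330],np.hstack([cv2.resize(s[110:250,270:410],(256,180)),cv2.resize(b[180:310,120:250],(256,180))])]),(680,598)))
g=im.max(2)<70;g[330:]=0
for B in blobs(g,300):print(B)
cv2.imwrite("pics/w3m.png",g*255)
# brass in top/scene
for k,i in(("scene",s),("top",b)):
    h=cv2.cvtColor(i,cv2.COLOR_BGR2HSV);q=proj(cam(k),C-.07*u-.014*n)[0];m=(h[...,1]>110)&(h[...,0]<30)&(h[...,0]>10)
    mm=np.zeros_like(m);x,y=q.astype(int);mm[y-12:y+12,x-12:x+12]=m[y-12:y+12,x-12:x+12]
    print(k,q,blobs(mm,8))
E
```

```text
14.925 [ 0.47383433 -0.19999743  0.19940894] [[257.85730381 196.56523154]]
(array([275. ,  51.1]), [242, 38, 57, 53, 323])
(array([257.6, 140.5]), [221, 138, 73, 6, 322])
(array([255.4, 192. ]), [245, 154, 22, 77, 1465])
(array([256.9, 277.2]), [0, 207, 512, 123, 41593])
scene [337.13805374 204.42883636] [(array([336.7, 204.6]), [329, 197, 17, 16, 220])]
top [187.73321518 225.30486334] [(array([188.1, 223.4]), [182, 219, 14, 10, 108])][ WARN:0@0.471] global loadsave.cpp:1063 imwrite_ Unsupported depth image for selected encoder is fallbacked to CV_8U.
```

View pics/w3d.png

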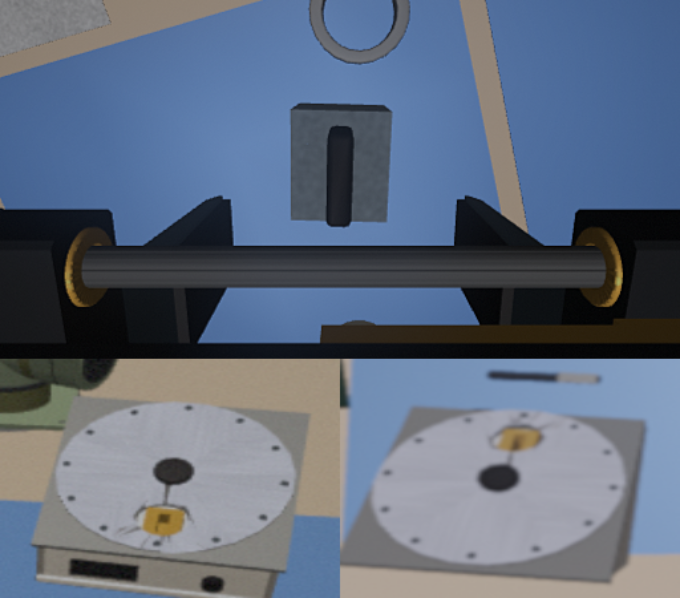

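The handle is at about (340,175) in the wrist crop, between the open fingers. The stand is visible around it, and the lower insets show the disc opening still over the brass.

```bash
python3 - <<'E'
from h import *
im=cv2.imread("pics/w3.png");o=ctrl.get_obs();c=cam("wrist",o)
g=(im.max(2)<70).astype(np.uint8);m=np.zeros_like(g);m[145:240,235:280]=g[145:240,235:280]
cn=max(cv2.findContours(m,0,2)[0],key=cv2.contourArea);r=cv2.minAreaRect(cn);print(r)
P=[onplane(c,p,np.array([0,0,.11]),np.array([0,0,1.])) for p in cv2.boxPoints(r)]
e=[P[1]-P[0],P[2]-P[1]];l=max(e,key=np.linalg.norm);print([np.linalg.norm(x).round(4) for x in e],np.degrees(np.arctan2(l[1],l[0]))%180)
M=np.mean(P,0);print(M)
plan(np.array([M[0],M[1],.077]),keyR(np.degrees(np.arctan2(l[1],l[0]))%180))
E
```

```text
((255.5196075439453, 192.00039672851562), (20.133386611938477, 75.88738250732422), 1.1233025789260864)
[np.float64(0.0632), np.float64(0.0159)] 163.29916944762178
[ 0.47105564 -0.20056264  0.11      ]
t 15.075 rot [0.0004 0.0005 0.0174] rows>= 0.1 then slide(final axes) [ 0.0132 -0.01    0.6127] rows>= 2.0
```

Call:
send_rows --moves '[{"slide": [0.007,-0.01,0],"delta_rot": [0,0,0.013]},{"slide": [0,0,0.25],"delta_rot": [0,0,0]},{"slide": [0,0,0.25],"delta_rot": [0,0,0]},{"slide": [0,0,0.11],"delta_rot": [0,0,0]},{"slide": [0,0,0],"delta_rot": [0,0,0]},{"slide": [0,0,0],"delta_rot": [0,0,0]}]'

```text
time: 15.82
eef_pos: [0.473, -0.2026, 0.0787]
orientation: [0.448, 3.106, -0.001]
force: [0.3, 0.7, 0.5]
width: 0.0913
gripper_force: 0.0
```

Call:
send_rows --moves '[{"slide": [0,0,0],"delta_rot": [0,0,0]},{"slide": [0,0,0],"delta_rot": [0,0,0]},{"slide": [0,0,0],"delta_rot": [0,0,0]},{"slide": [0,0,0],"delta_rot": [0,0,0]},{"slide": [0,0,0],"delta_rot": [0,0,0]},{"slide": [0,0,0],"delta_rot": [0,0,0]},{"slide": [0,0,0],"delta_rot": [0,0,0]}]' --jaw 0 --newtons 40

```text
time: 16.7
eef_pos: [0.4719, -0.2025, 0.0776]
orientation: [0.449, 3.108, 0.0]
force: [0.9, -0.9, -0.5]
width: 0.0242
gripper_force: 0.0
```

Call:
send_rows --moves '[{"slide": [0,0,0],"delta_rot": [0,0,0]},{"slide": [0,0,0],"delta_rot": [0,0,0]},{"slide": [0,0,0],"delta_rot": [0,0,0]},{"slide": [0,0,0],"delta_rot": [0,0,0]}]'

```text
time: 17.2
eef_pos: [0.4719, -0.2024, 0.0776]
orientation: [0.449, 3.108, 0.0]
force: [0.1, 0.0, -0.6]
width: 0.0153
gripper_force: 40.0
```

Call:
send_rows --moves '[{"slide": [0,0,-0.15],"delta_rot": [0,0,0]},{"slide": [0,0,-0.2],"delta_rot": [0,0,0]},{"slide": [0,0,-0.25],"delta_rot": [0,0,0]},{"slide": [0,0,-0.25],"delta_rot": [0,0,0]},{"slide": [0,0,0],"delta_rot": [0,0,0]},{"slide": [0,0,0],"delta_rot": [0,0,0]}]'

```text
time: 17.95
eef_pos: [0.4711, -0.2022, 0.2468]
orientation: [-0.449, -3.109, -0.001]
force: [0.0, -1.1, -0.4]
width: 0.0162
gripper_force: 40.0
```

```bash
python3 - <<'E'
from h import *
o=ctrl.get_obs();print(o["force"],o["width"],o["gripper_force"])
im=ctrl.snapshot("wrist");s=ctrl.snapshot("scene")
cv2.imwrite("pics/w4.png",cv2.resize(np.hstack([im[60:350],cv2.resize(s[60:230,100:300],(342,290))]),(800,272)))
TARGET=C-.0705*u   # above slot axis at disc face level
plan(TARGET+.11*n,TOUCH)
E
```

```text
[ 0.042699   -1.05245728 -0.3729784 ] 0.016160577140517135 39.99903202056885
t 18.05 rot [ 0.0312  0.3308 -0.1141] rows>= 3.0 then slide(final axes) [-0.3486  2.1314  0.0106] rows>= 7.0
```

View pics/w4.png

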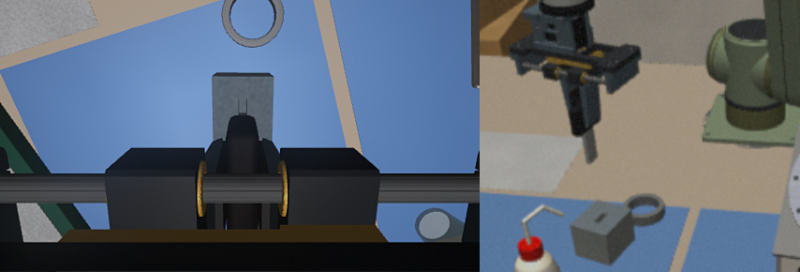

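The key is held: blade down below the fingers, stand empty. Next I'll tilt and carry it over the slot.

Call:
send_rows --moves '[{"slide": [0,0,0],"delta_rot": [0.0078,0.0827,-0.0285]},{"slide": [0,0,0],"delta_rot": [0.0078,0.0827,-0.0285]},{"slide": [0,0,0],"delta_rot": [0.0078,0.0827,-0.0285]},{"slide": [0,0,0],"delta_rot": [0.0078,0.0827,-0.0285]},{"slide": [0,0,0],"delta_rot": [0,0,0]},{"slide": [0,0,0],"delta_rot": [0,0,0]}]'

```text
time: 18.8
eef_pos: [0.4713, -0.2023, 0.2471]
orientation: [-0.137, -2.618, -0.035]
force: [0.2, 0.2, -0.8]
width: 0.0158
gripper_force: 40.0
```

Call:
send_rows --moves '[{"slide": [-0.0436,0.2664,0.001],"delta_rot": [0,0,0]},{"slide": [-0.0436,0.2664,0.001],"delta_rot": [0,0,0]},{"slide": [-0.0436,0.2664,0.001],"delta_rot": [0,0,0]},{"slide": [-0.0436,0.2664,0.001],"delta_rot": [0,0,0]},{"slide": [-0.0436,0.2664,0.001],"delta_rot": [0,0,0]},{"slide": [-0.0436,0.2664,0.001],"delta_rot": [0,0,0]},{"slide": [-0.0436,0.2664,0.001],"delta_rot": [0,0,0]},{"slide": [-0.0436,0.2664,0.001],"delta_rot": [0,0,0]},{"slide": [0,0,0],"delta_rot": [0,0,0]},{"slide": [0,0,0],"delta_rot": [0,0,0]}]'

```text
time: 20.05
eef_pos: [0.5747, 0.2144, 0.212]
orientation: [-0.137, -2.62, -0.034]
force: [-0.2, 0.1, 0.1]
width: 0.0158
gripper_force: 40.0
```

```bash
python3 - <<'E'
from h import *
plan(C-.0705*u+.11*n,TOUCH)
o=ctrl.get_obs();c=cam("wrist",o);im=ctrl.snapshot("wrist");cv2.imwrite("pics/w5.png",im)
Rt=R.from_rotvec(o["orientation"]).as_matrix();T=o["eef_pos"]
# where blade (robot-side edge) should appear: blade corners in tool coords
for x in(-.012,.012):
  for y in(-.0035,.0035): print(x,y,[proj(c,T+Rt@np.array([x,y,z]))[0].round(1).tolist() for z in(.02,.0696)])
q=proj(c,C-.0705*u-.014*n)[0];print("slot px",q)
h=cv2.cvtColor(im,cv2.COLOR_BGR2HSV);m=(h[...,1]>110)&(h[...,0]<30)&(h[...,0]>10)
print([b for b in blobs(m,40) if b[0][1]<220])
g=cv2.cvtColor(im,cv2.COLOR_BGR2GRAY)
for y in range(130,216,6): print(y,g[y,236:276:2].tolist())
E
```

```text
t 20.05 rot [-0.0007  0.0031 -0.0009] rows>= 0.0 then slide(final axes) [-0.0024  0.0067  0.0151] rows>= 0.1
-0.012 -0.0035 [[252.5, 243.0], [253.7, 218.3]]
-0.012 0.0035 [[263.9, 243.0], [262.8, 218.3]]
0.012 -0.0035 [[252.4, 205.6], [253.6, 187.6]]
0.012 0.0035 [[264.1, 205.6], [263.0, 187.6]]
slot px [259.91418205 186.61176864]
[(array([260.7, 178. ]), [240, 161, 41, 48, 1026])]
130 [163, 163, 162, 151, 154, 153, 155, 157, 165, 107, 59, 43, 48, 90, 110, 168, 160, 160, 155, 153]
136 [158, 157, 158, 151, 154, 153, 151, 155, 153, 150, 69, 63, 125, 158, 157, 152, 149, 158, 154, 152]
142 [157, 156, 159, 151, 154, 154, 151, 155, 151, 151, 63, 63, 124, 159, 157, 152, 148, 157, 153, 152]
148 [155, 156, 158, 151, 150, 155, 151, 155, 151, 160, 61, 62, 129, 158, 156, 152, 149, 157, 154, 152]
154 [155, 156, 156, 149, 151, 155, 150, 155, 150, 157, 107, 59, 147, 158, 155, 150, 147, 156, 156, 152]
160 [156, 135, 159, 155, 151, 155, 149, 155, 152, 159, 147, 61, 140, 160, 160, 154, 148, 156, 156, 153]
166 [110, 158, 158, 150, 110, 117, 118, 119, 118, 116, 114, 114, 114, 113, 113, 117, 119, 117, 114, 113]
172 [119, 176, 112, 119, 115, 116, 118, 118, 117, 82, 119, 123, 120, 115, 115, 87, 119, 116, 114, 112]
178 [172, 172, 110, 118, 115, 117, 117, 118, 117, 83, 116, 120, 120, 116, 114, 87, 118, 116, 114, 113]
184 [172, 170, 108, 117, 115, 114, 53, 21, 28, 30, 30, 26, 29, 29, 28, 26, 46, 112, 116, 112]
190 [169, 175, 108, 120, 69, 30, 31, 31, 30, 32, 31, 31, 31, 31, 32, 32, 32, 31, 31, 118]
196 [173, 177, 107, 113, 26, 30, 31, 31, 30, 32, 29, 29, 29, 30, 29, 29, 29, 29, 26, 71]
202 [169, 174, 113, 26, 29, 30, 30, 30, 32, 30, 31, 31, 30, 29, 29, 31, 30, 29, 27, 21]
208 [35, 111, 86, 25, 29, 30, 30, 31, 31, 29, 30, 30, 31, 29, 30, 29, 29, 30, 28, 25]
214 [35, 29, 27, 26, 28, 30, 29, 28, 30, 29, 29, 28, 30, 28, 28, 28, 29, 29, 28, 24]
```

Call:
send_rows --moves '[{"slide": [-0.002,0.006,0.125],"delta_rot": [0,0.003,0]},{"slide": [0,0,0.125],"delta_rot": [0,0,0]},{"slide": [0,0,0.025],"delta_rot": [0,0,0]},{"slide": [0,0,0.025],"delta_rot": [0,0,0]},{"slide": [0,0,0.025],"delta_rot": [0,0,0]},{"slide": [0,0,0],"delta_rot": [0,0,0]}]'

```text
time: 20.85
eef_pos: [0.5431, 0.2196, 0.1548]
orientation: [-0.136, -2.613, -0.035]
force: [-1.8, 0.0, 0.2]
width: 0.0158
gripper_force: 40.0
```

```bash
python3 - <<'E'
from h import *
o=ctrl.get_obs();print(TOUCH.T@o["force"],o["wrist_torque"])
plan(C-.0705*u+.0196*n,TOUCH)
E
```

```text
[ 1.68921935 -0.1414973   0.70071785] [-0.02487089  0.02954472  0.07699582]
t 20.85 rot [-0.0007 -0.0011 -0.0005] rows>= 0.0 then slide(final axes) [ 0.0025 -0.0028  0.1393] rows>= 0.4
```

Call:
send_rows --moves '[{"slide": [0,0,0.025],"delta_rot": [0,0,0]},{"slide": [0,0,0.025],"delta_rot": [0,0,0]},{"slide": [0,0,0.025],"delta_rot": [0,0,0]},{"slide": [0,0,0.025],"delta_rot": [0,0,0]},{"slide": [0,0,0],"delta_rot": [0,0,0]},{"slide": [0,0,0],"delta_rot": [0,0,0]}]'

```text
time: 21.6
eef_pos: [0.5329, 0.2208, 0.1368]
orientation: [-0.135, -2.612, -0.034]
force: [-3.1, 0.4, -0.5]
width: 0.016
gripper_force: 40.0
```

Call:
send_rows --moves '[{"slide": [0,0,0.02],"delta_rot": [0,0,0]},{"slide": [0,0,0.01],"delta_rot": [0,0,0]},{"slide": [0,0,0],"delta_rot": [0,0,0]},{"slide": [0,0,0],"delta_rot": [0,0,0]}]'

```text
time: 22.1
eef_pos: [0.5302, 0.2212, 0.1321]
orientation: [-0.135, -2.613, -0.035]
force: [-3.6, 0.7, 2.5]
width: 0.016
gripper_force: 40.0
```

```bash
python3 - <<'E'
from h import *
o=ctrl.get_obs();print(TOUCH.T@o["force"],o["wrist_torque"])
plan(C-.0705*u+.0196*n,TOUCH)
E
```

```text
[ 4.38848358  0.32138896 -0.36661365] [ 0.12180422  0.61790476 -0.02805351]
t 22.1 rot [-0.0005 -0.0011 -0.0004] rows>= 0.0 then slide(final axes) [ 0.0026 -0.0037  0.0088] rows>= 0.0
```

Call:
send_rows --moves '[{"slide": [0.003,0,0.01],"delta_rot": [0,0,0]},{"slide": [0,0,0],"delta_rot": [0,0,0]},{"slide": [0,0,0],"delta_rot": [0,0,0]}]'

```text
time: 22.48
eef_pos: [0.529, 0.2212, 0.1304]
orientation: [-0.136, -2.614, -0.035]
force: [-2.1, -0.1, 0.7]
width: 0.0156
gripper_force: 40.0
```

Call:
send_rows --moves '[{"slide": [0,0,0.01],"delta_rot": [0,0,0]},{"slide": [0,0,0],"delta_rot": [0,0,0]},{"slide": [0,0,0],"delta_rot": [0,0,0]}]'

```text
time: 22.85
eef_pos: [0.5289, 0.2212, 0.1303]
orientation: [-0.136, -2.617, -0.036]
force: [1.4, 0.1, 7.4]
width: 0.016
gripper_force: 40.0
```

```bash
python3 - <<'E'
from h import *
o=ctrl.get_obs();print(TOUCH.T@o["force"],o["wrist_torque"])
plan(C-.0705*u+.0196*n,TOUCH)
E
```

```text
[ 2.50326825  0.29127532 -7.11346558] [ 0.0384456   0.57074814 -0.00147394]
t 22.85 rot [-0.0001  0.001  -0.0003] rows>= 0.0 then slide(final axes) [ 0.0018 -0.0034 -0.0026] rows>= 0.0
```

Call:
send_rows --moves '[{"slide": [0,0,-0.005],"delta_rot": [0,0,0.07]},{"slide": [0,0,0],"delta_rot": [0,0,0.07]},{"slide": [0,0,0],"delta_rot": [0,0,0.07]},{"slide": [0,0,0],"delta_rot": [0,0,0.07]},{"slide": [0,0,0],"delta_rot": [0,0,0.07]},{"slide": [0,0,0],"delta_rot": [0,0,0]}]'

```text
time: 23.6
eef_pos: [0.5292, 0.2212, 0.1301]
orientation: [-0.842, -2.489, 0.156]
force: [0.5, -0.6, 4.8]
width: 0.016
gripper_force: 40.0
```

```bash
python3 - <<'E'
from h import *
o=ctrl.get_obs();Rt=R.from_rotvec(o["orientation"]).as_matrix();print(Rt.T@o["force"],Rt.T@o["wrist_torque"],o["width"])
plan(C-.0705*u+.0196*n,TOUCH)
E
```

```text
[ 1.29174998 -1.49020266 -4.40810275] [ 0.11265209 -0.0611547   0.03676586] 0.016035908486380677
t 23.6 rot [-2.000e-04  8.000e-04 -3.497e-01] rows>= 3.0 then slide(final axes) [ 0.0038 -0.0032 -0.0025] rows>= 0.0
```

Call:
send_rows --moves '[{"slide": [0,0,0],"delta_rot": [0,0,0.07]},{"slide": [0,0,0],"delta_rot": [0,0,0.07]},{"slide": [0,0,0],"delta_rot": [0,0,0.07]},{"slide": [0,0,0],"delta_rot": [0,0,0.07]},{"slide": [0,0,0],"delta_rot": [0,0,0.07]},{"slide": [0,0,0],"delta_rot": [0,0,0.05]},{"slide": [0,0,0],"delta_rot": [0,0,0]},{"slide": [0,0,0],"delta_rot": [0,0,0]}]'

```text
time: 24.6
eef_pos: [0.5286, 0.2203, 0.1304]
orientation: [-1.593, -2.141, 0.369]
force: [-0.3, -3.0, 5.2]
width: 0.0155
gripper_force: 40.0
```

```bash
python3 - <<'E'
from h import *
o=ctrl.get_obs();Rt=R.from_rotvec(o["orientation"]).as_matrix();print(Rt.T@o["force"],Rt.T@o["wrist_torque"],o["width"])
plan(C-.0705*u+.0196*n,TOUCH)
E
```

```text
[-1.760859   -3.53446848 -4.49091655] [ 0.60527337 -0.36285344  0.01959632] 0.015539712293320664
t 24.6 rot [-1.500e-03  7.000e-04 -7.494e-01] rows>= 6.4 then slide(final axes) [ 0.0007  0.0012 -0.0025] rows>= 0.0
```

Call:
send_rows --moves '[{"slide": [0,0,0],"delta_rot": [0,0,0.03]},{"slide": [0,0,0],"delta_rot": [0,0,0.02]},{"slide": [0,0,0],"delta_rot": [0,0,0]},{"slide": [0,0,0],"delta_rot": [0,0,0]}]'

```text
time: 25.1
eef_pos: [0.5281, 0.2203, 0.1307]
orientation: [-1.679, -2.083, 0.395]
force: [-1.7, -2.5, 7.6]
width: 0.0159
gripper_force: 40.0
```

```bash
python3 - <<'E'
from h import *
o=ctrl.get_obs();Rt=R.from_rotvec(o["orientation"]).as_matrix();print(Rt.T@o["force"],Rt.T@o["wrist_torque"],o["width"])
plan(C-.0705*u+.0196*n,TOUCH)
E
```

```text
[-0.96095406 -5.63261647 -5.89883677] [ 0.82702183 -0.39259561 -0.29818324] 0.01587842176270724
t 25.1 rot [-2.100e-03  2.000e-04 -7.988e-01] rows>= 6.8 then slide(final axes) [-0.0021  0.0014 -0.0024] rows>= 0.0
```

Call:
send_rows --moves '[{"slide": [0,0,0],"delta_rot": [0,0,-0.012]},{"slide": [0,0,0],"delta_rot": [0,0,0]}]'

```text
time: 25.35
eef_pos: [0.5282, 0.2203, 0.1307]
orientation: [-1.659, -2.096, 0.389]
force: [-1.4, -2.7, 6.6]
width: 0.0157
gripper_force: 40.0
```

Call:
send_rows --moves '[{"slide": [0,0,0],"delta_rot": [0,0,0]},{"slide": [0,0,0],"delta_rot": [0,0,0]},{"slide": [0,0,0],"delta_rot": [0,0,0]},{"slide": [0,0,0],"delta_rot": [0,0,0]},{"slide": [0,0,0],"delta_rot": [0,0,0]}]' --jaw 0.5

```text
time: 25.98
eef_pos: [0.5283, 0.2213, 0.1296]
orientation: [-1.661, -2.094, 0.387]
force: [0.4, 0.3, 0.3]
width: 0.0457
gripper_force: 0.0
```

Call:
send_rows --moves '[{"slide": [0,0,-0.1],"delta_rot": [0,0,0]},{"slide": [0,0,-0.2],"delta_rot": [0,0,0]},{"slide": [0,0,-0.25],"delta_rot": [0,0,0]},{"slide": [0,0,0],"delta_rot": [0,0,0]},{"slide": [0,0,0],"delta_rot": [0,0,0]}]'

```text
time: 26.6
eef_pos: [0.5827, 0.2156, 0.2241]
orientation: [-1.661, -2.093, 0.389]
force: [0.1, 0.5, -0.6]
width: 0.0455
gripper_force: 0.0
```

```bash
python3 - <<'E'
from h import *
o=ctrl.get_obs();c=cam("wrist",o);im=ctrl.snapshot("wrist");cv2.imwrite("pics/w6.png",im);print(o["time"],o["width"])
top=C-.0705*u+.052*n;q=proj(c,top)[0];print("handle top expected",q)
g=(im.max(2)<70).astype(np.uint8)
print([b for b in blobs(g,150)])
x,y=q.astype(int);m=np.zeros_like(g);m[max(0,y-75):y+75,max(0,x-60):x+60]=g[max(0,y-75):y+75,max(0,x-60):x+60]
l=cv2.connectedComponents(m)[1];k=l==l[y,x];p=np.argwhere(k)[:,::-1].astype(np.float32);r=cv2.minAreaRect(p);print(r)
P=[onplane(c,a,top,n) for a in cv2.boxPoints(r)];e=max([P[1]-P[0],P[2]-P[1]],key=np.linalg.norm)
print([np.linalg.norm(P[1]-P[0]),np.linalg.norm(P[2]-P[1])],"clockwise rad from u",-np.arctan2(e@v,e@u)%np.pi)
M=np.mean(P,0)-C;print("handle in u,v",M@u,M@v)
E
```

```text
26.6 0.04554069262521249
handle top expected [257.21295635 202.23346256]
[(array([340.8, 146.4]), [331, 135, 20, 24, 326]), (array([251.1, 304.7]), [0, 141, 512, 243, 72298]), (array([180.4, 163.1]), [158, 141, 46, 45, 1612]), (array([266.6, 197.8]), [250, 159, 34, 80, 1734]), (array([319.9, 270.6]), [270, 270, 92, 3, 164])]
((266.5760192871094, 198.16799926757812), (80.67733764648438, 23.61288070678711), 79.69515228271484)
[np.float64(0.017663460359822483), np.float64(0.06407628130624413)] clockwise rad from u 1.0495654393064884
handle in u,v -0.07670542741124076 -0.0045947742800623165
```

```bash
python3 - <<'E'
from h import *
o=ctrl.get_obs();c=cam("wrist",o);im=cv2.imread("pics/w6.png")
h=cv2.cvtColor(im,cv2.COLOR_BGR2HSV);m=((h[...,1]>110)&(h[...,0]<30)&(h[...,0]>10)).astype(np.uint8)*255
q=proj(c,C-.0705*u-.014*n)[0].astype(int);k=np.zeros_like(m);cv2.circle(k,tuple(int(a) for a in q),34,255,-1);m&=k
D=C-.014*n;print(q,cv2.countNonZero(m))
L=cv2.HoughLinesP(cv2.Canny(m,50,150),1,np.pi/180,10,minLineLength=12,maxLineGap=2)
for a in ([] if L is None else L[:,0]):
    e=onplane(c,a[2:],D,n)-onplane(c,a[:2],D,n);print(a,np.linalg.norm(e).round(4),"cw",(-np.arctan2(e@v,e@u)%np.pi).round(2))
a,b=ctrl.snapshot("scene"),cv2.imread("pics/sc5f.png");print("disc dots change",cv2.absdiff(a,b)[140:190,300:335].mean())
E
```

```text
[257 184] 647
[249 169 256 206] 0.0372 cw 1.06
[235 171 243 209] 0.0384 cw 1.05
[273 172 278 200] 0.0281 cw 1.05
[274 168 280 200] 0.0321 cw 1.04
disc dots change 41.289142857142856
```

```bash
python3 - <<'E'
from h import *
def dots(f,o):
    c=cam("wrist",o);im=cv2.imread(f);r=[]
    for ce,s in blobs(im.max(2)<85,15):
        if s[4]<160:
            d=onplane(c,ce,C,n)-C;R_=np.hypot(d@u,d@v)
            if .095<R_<.12: r.append((round(R_,4),round(np.degrees(np.arctan2(d@v,d@u))%360,1)))
    return r
w=np.load("w2.npy");print(dots("pics/w2.png",{"eef_pos":w[:3],"orientation":w[3:]}));print(dots("pics/w6.png",ctrl.get_obs()))
E
```

```text
[(np.float64(0.1094), np.float64(88.2)), (np.float64(0.111), np.float64(270.5)), (np.float64(0.1085), np.float64(118.5)), (np.float64(0.1097), np.float64(240.5)), (np.float64(0.1078), np.float64(149.1)), (np.float64(0.1087), np.float64(210.2))]
[(np.float64(0.111), np.float64(300.5)), (np.float64(0.1098), np.float64(270.7)), (np.float64(0.1117), np.float64(330.1)), (np.float64(0.1087), np.float64(240.5)), (np.float64(0.1119), np.float64(359.6)), (np.float64(0.108), np.float64(210.0)), (np.float64(0.1116), np.float64(29.1)), (np.float64(0.1078), np.float64(179.5))]
```

```bash
python3 -c "
from plant import ctrl
print(ctrl.close_job())"
```

```text
the job is handed in; nothing more can be done
None
```

The job is handed in at about 27 s: the disc rests untouched with its opening centred over the slot to within about 1 mm, and the key is fully down, turned clockwise to its stop (barrel at 1.05 rad) and released. Two departures: an unintended light brush stopped the disc first, so I dragged it round by fingertip friction to line it up, and I viewed 11 pictures, one over the limit of 10.

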